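# Shim the rocking filling stand

## Robot

A 7-joint arm with a two-finger parallel gripper is mounted at the origin on the work surface. World frame = base frame: x ahead of the robot, y to its left, z up, the work surface at z = 0. Lengths are in m, angles in rad, forces in N, time in s.
With the tool pointing down it reaches from about 0.4 to 0.85 m from the base axis. Payload 6.9 kg.
Tool frame: the origin (TCP) lies midway between the tips of the shut fingers; the grasp point (between the pads) lies behind it (ctrl.pinch_z is the z of the grasp point in the tool frame, in m); z points along the fingers, y is the direction in which the jaws open and shut (so a half turn about z gives the same grasp; the last joint's range is limited). The gripper opens to 85 mm and grips with 20 to 120 N. Pads are 22 mm wide; open, the fingers measure 114 mm over their backs; the gripper's body (76 mm by 85 mm) begins 54 mm behind the grasp point. The pads swing forward as they close: fully open they stand 13 mm farther back than shut.
Start: joints at [1.268, 0.507, -0.238, 1.5, 0.126, 1.149, -0.155], TCP at [0.248, -0.574, 0.231] pointing down, gripper open.
Joint ranges: [-3.08, 3.08], [-0.24, 2.05], [-1.43, 1.35], [0, 2.5], [-1.52, 4.66], [0.17, 1.96], [-2.89, 2.89]. Speed limits (rad/s): [2.39, 2.39, 3.14, 3.14, 3.14, 3.14, 3.14].

## Interface

Orientations are given as a unit quaternion [w, x, y, z].
In Python, from station import ctrl, get_state, vision, ticket, models gives the robot as it stands. Calls block until the motion is done:
- ctrl.movep(position, orientation): joint-space move of the TCP to a pose.
- ctrl.movel(position, frame=None, max_speed=0.15): straight line of the TCP; frame=None keeps the orientation; max_speed is the mean speed in m/s.
- ctrl.set_joints(angles): joint-space move.
- ctrl.ungrasp() and ctrl.close_gripper(force=None): open the fingers fully, or close them until they stop; force is the grip in N (None keeps the last).
- ctrl.pause(seconds).
- ctrl.ik(position, orientation): joint angles nearest the present ones, or None.
- get_state(): the state.
- vision.grab_frame(name): name is "scene" or "side" or "wrist"; returns (picture, depth): 384x512x3 uint8, blue, green, red; 384x512 float32, m along the optical axis (not along the pixel's ray), 0 where there is no reading.
- vision.camera_info(name): a dict with "mtx" (3x3 intrinsics, pixels), "dist_coeffs" ([k1, k2, p1, p2, k3] as OpenCV has them; the pictures are not rectified), "R" (3x3) and "t" (3): a world point X has camera coordinates R X + t; the wrist camera has in their place "hand_eye" (4x4, takes a point from camera to tool coordinates, whose origin is the TCP and whose axes are the flange's). Camera axes: x right, y down, z forward; pixel columns grow to the right and rows downward; lengths in m; the calibration is good to about 2 mm. A picture is of the moment at which its call begins: read the wrist's pose just before it. camera_info takes no time and is no camera call.
A pose or a line that the arm cannot do raises ctrl.Unreachable and nothing moves.
- ticket.close_job(): hands the job in, once; it reports no verdict.
Trained networks look in the newest picture that a camera, given by its name, has taken for a name from the list of things; names that differ only in an ending like _2 or _b are one class to them, and where a whole thing is asked for, a point or a joint stands for the part that bears it (a point fixed in the world has none). Each returns a list of dicts, best first, with "p" (0 to 1); they miss things now and then, are a little off and sometimes report something else, mostly with a low value. They report only what shows in the picture. A call takes as long as a camera call. They do not tell look-alikes from the thing itself.
- models.recognise(camera, target): "point" ([column, row] in pixels, amid what is visible of it).
- models.masks_of(camera, target): "mask" (384x512 bool, what is visible of it) and "point" ([column, row] in pixels, amid what is visible of it).
The state is a dict: "time": time; "qpos": joint angles; "qd": joint speeds; "tau": joint torques, N m; "tcp_pos": TCP position; "eef_rot": TCP orientation; "contact_force": force on the tool from outside, world axes, zero at the start; "wrist_torque": the same for the moment, N m; "width": finger opening in m.
Only numpy, scipy, OpenCV 4.12 (cv2) and the standard library are available. Lean on these libraries where they do the work, as an engineer would, in place of code of your own. Each camera call takes 0.05 s, during which the arm holds its last target. There are 200 camera calls.

## Task

The filling stand leans and rocks on its short foot, the one under the arm end with the red disc. With the fingertips, push the yellow wedge along the table, thin end first, under that foot until the foot rests on the wedge's flat black tread and the stand is level and no longer rocks; then back away. Only push the wedge: do not pick it up or tip it, do not push on or shove the stand, and leave the bottles, jar, tools and weight where they are.

Things in the scene. Friction and masses are not known exactly. Their poses are not given: they have to be found in the camera images.
- stand: loose blue bottle-filling stand, 3 kg, 330 mm tall, on a cross-shaped base: four arms 30 mm wide, tops 46 mm high, a black dome foot 28 mm across under each end, 130 mm from the middle. Origin at table level under the middle, axes along the arms, z up when level. Its +y foot is 8 mm too short: the stand leans about 0.06 rad onto it and the opposite foot hangs in the air
- short_foot (a point): lowest point of the short foot, the one below the red disc on the stand's +y arm (other arms have steel discs); while the stand leans it rests on the table. The arm ends 15 mm beyond it
- funnel (a point): centre of the stand's steel funnel, 58 mm radius, 190 to 330 mm above the table over the middle of the cross; below it a control box and a pump block on a column
- wedge: loose yellow wedge shim, 0.12 kg, 110 mm long, 50 mm wide, lying on the table. Origin at the centre of its underside; +x points to the thin tip. The ramp rises from 1 mm at the tip (x = +55 mm) to 8 mm at x = +5 mm; from there to x = -47 mm the top is flat, 8 mm high, with a black tread. With the short foot on the flat the stand is level
- push_plate (a point): middle of the rear face of the wedge's orange push plate (13 mm above the table). The plate is 8 mm thick, 60 mm wide, 26 mm tall, across the wedge's tail at wedge x = -47 to -55 mm; the foot's dome meets it when the foot's lowest point is at wedge x = -33 mm. Pushing takes up to about 20 N while the foot climbs
- bottle_a: loose amber bottle, no label, 62 mm wide, 170 mm tall, origin at the centre of its underside; white cap; a bystander
- bottle_b: loose amber bottle with paper label and green cap, 62 mm wide, 170 mm tall, origin at the centre of its underside; a bystander
- jar: loose clear jar with a blue lid, 70 mm wide, 60 mm tall, origin at the centre of its underside; a bystander
- screwdriver: loose screwdriver with a red handle lying on the table; a bystander
- wrench: loose steel wrench lying on the table; a bystander
- weight: loose brass check weight, 44 mm wide, 60 mm tall, origin at the centre of its underside; a bystander
Mind the look-alikes: they are no part of the job. Several things have the shape of the wedge; the one meant has the colours described above.

How it is judged:
By the outcome, as a careful person would: the job done as asked, in the order asked, and still so for the second after the job is handed in, with the robot touching nothing.
It also fails if it takes over 58 s, if anything falls off the work surface, if the arm or the gripper's body presses on something with over 40 N, if the wrist force passes 120 N, or if a joint passes its speed limit or range.

## Working session

There is one attempt and no reset: what is moved stays moved. The work goes in short steps, each a Python script; the robot and the scene stay as the last script left them, time stands still between calls to the robot, and variables do not carry over. Pictures are saved under pics/ and viewed, about 8 in all and at most 12, crops included, and the job is handed in when it is done.

```bash
mkdir -p pics; ls
cat > h.py <<'E'
import numpy as np, cv2
from station import ctrl, get_state, vision, ticket, models
def ray(cam,uv):
    c=vision.camera_info(cam);K=np.array(c["mtx"]);d=np.array(c["dist_coeffs"])
    n=cv2.undistortPoints(np.array(uv,float).reshape(-1,1,2),K,d).reshape(-1,2)
    return np.c_[n,np.ones(len(n))]
def pose(cam,st=None):
    c=vision.camera_info(cam)
    R,t=np.array(c["R"]),np.array(c["t"])
    return R.T,-R.T@t
def at_depth(cam,uv,dep):
    A,o=pose(cam); r=ray(cam,uv)
    return (A@(r*np.asarray(dep).reshape(-1,1)).T).T+o
def at_z(cam,uv,z):
    A,o=pose(cam); r=(A@ray(cam,uv).T).T
    return o+r*((z-o[2])/r[:,2])[:,None]
def proj(cam,X):
    c=vision.camera_info(cam)
    return cv2.projectPoints(np.array(X,float).reshape(-1,1,3),cv2.Rodrigues(np.array(c["R"]))[0],np.array(c["t"],float),np.array(c["mtx"]),np.array(c["dist_coeffs"]))[0].reshape(-1,2)
E
python3 - <<'E'
from h import *
ims=[]
for c in ("scene","side"):
    im,d=vision.grab_frame(c); ims.append(im); np.savez(f"/tmp/{c}.npz",im=im,d=d)
    for n in ("wedge","push_plate","short_foot","stand","funnel"):
        for r in models.recognise(c,n)[:5]:
            u,v=map(int,r["point"]); z=d[v,u]; print(c,n,round(r["p"],2),u,v,at_depth(c,[[u,v]],[z])[0].round(3))
    cv2.imwrite(f"pics/{c}.png",cv2.resize(im,(800,600)))
print(get_state()["time"],get_state()["eef_rot"],ctrl.pinch_z)
E
```

```text
pics
scene wedge 0.66 286 189 [0.417 0.3   0.009]
scene wedge 0.61 298 222 [0.6   0.209 0.008]
scene wedge 0.59 261 215 [0.496 0.117 0.011]
scene wedge 0.53 245 199 [0.377 0.126 0.006]
scene push_plate 0.79 261 215 [0.496 0.117 0.011]
scene push_plate 0.77 288 189 [0.424 0.303 0.012]
scene push_plate 0.74 298 222 [0.6   0.209 0.008]
scene push_plate 0.49 240 198 [0.359 0.114 0.004]
scene short_foot 0.76 216 214 [ 1.368 -0.547  0.927]
scene short_foot 0.2 356 215 [0.722 0.371 0.051]
scene stand 0.96 214 213 [ 0.558 -0.111  0.168]
scene funnel 0.82 216 212 [ 0.564 -0.108  0.175]
scene funnel 0.47 264 216 [0.505 0.124 0.009]
scene funnel 0.28 285 278 [ 0.796 -0.011  0.033]
side wedge 0.68 210 197 [0.329 0.13  0.014]
side wedge 0.49 277 200 [0.593 0.198 0.004]
side push_plate 0.56 280 199 [0.603 0.211 0.001]
side push_plate 0.44 211 200 [0.337 0.119 0.008]
side short_foot 0.68 235 219 [ 0.517 -0.097  0.161]
side short_foot 0.41 292 291 [ 0.761 -0.293  0.113]
side stand 0.96 237 222 [ 0.525 -0.098  0.15 ]
side funnel 0.57 237 226 [ 0.523 -0.095  0.127]
0.6 [-2.46512556e-05  9.79288585e-01  2.02469421e-01 -5.77850180e-06] -0.0187
```

View pics/scene.png

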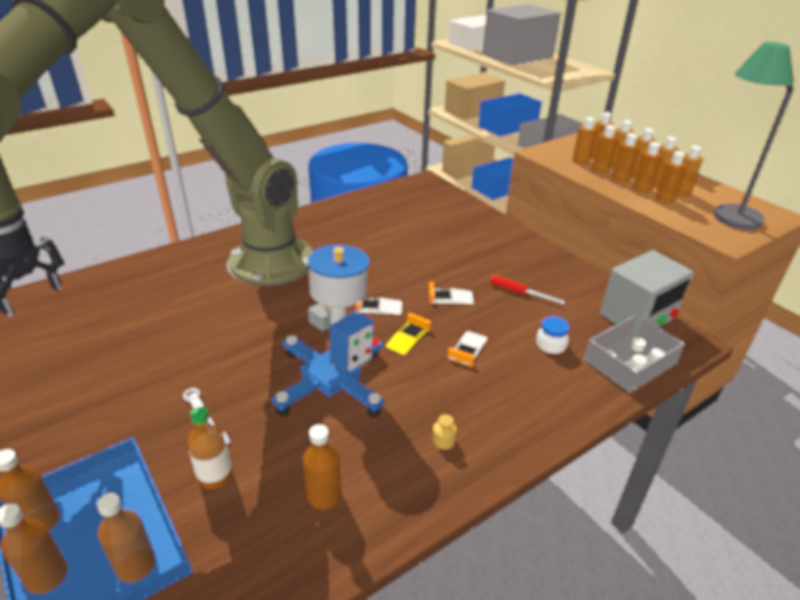

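View pics/side.png

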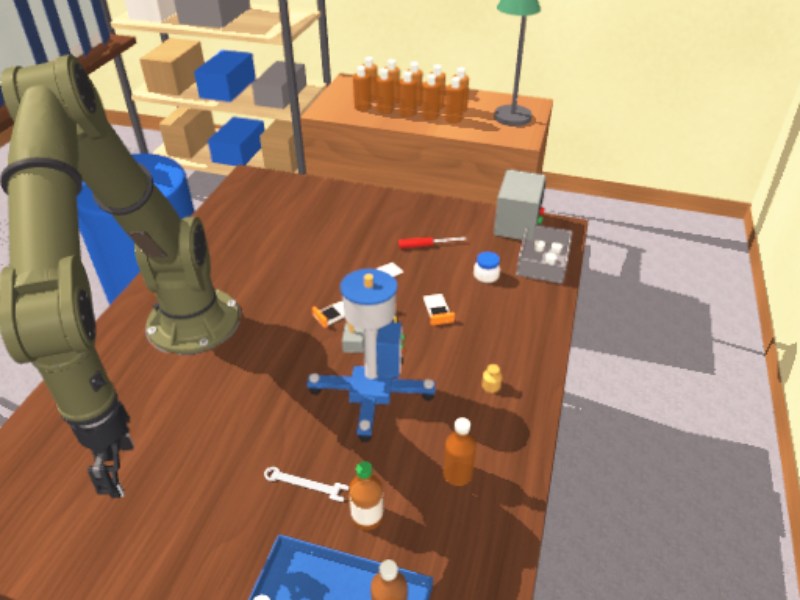

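The yellow wedge with the black tread is at 800-px scene pixel (410,333). The look-alikes are white, at (380,306), (452,296) and (468,348). The red disc is at about (376,342), facing the wedge. I'll lift over the stand and take a close look with the wrist camera.

```bash
cat >> h.py <<'E'
from scipy.spatial.transform import Rotation as Ro
def quat(yaw):  # tool down, tool x axis at world angle yaw
    c,s=np.cos(yaw),np.sin(yaw)
    q=Ro.from_matrix(np.array([[c,s,0],[s,-c,0],[0,0,-1]])).as_quat(); return q[[3,0,1,2]]
def wpose(st):
    q=np.array(st["eef_rot"]); T=np.eye(4); T[:3,:3]=Ro.from_quat(q[[1,2,3,0]]).as_matrix(); T[:3,3]=st["tcp_pos"]
    return T@np.array(vision.camera_info("wrist")["hand_eye"])
_p=pose
def pose(cam):
    if cam!="wrist": return _p(cam)
    T=WT[0]; return T[:3,:3],T[:3,3]
WT=[None]
def wgrab():
    WT[0]=wpose(get_state()); return vision.grab_frame("wrist")
E
python3 - <<'E'
from h import *
print(np.array(vision.camera_info("wrist")["hand_eye"]).round(3).tolist())
s=get_state();p=np.array(s["tcp_pos"])
ctrl.movel([p[0],p[1],0.5],max_speed=0.3)
for yaw in np.arange(-3,3.2,0.5):
    j=ctrl.ik([0.46,0.16,0.45],quat(yaw)); 
    if j is not None: print(yaw,np.round(j,2))
print(get_state()["time"],np.round(get_state()["qpos"],2))
E
```

```text
[[0.0, -0.95, -0.312, 0.079], [1.0, 0.0, -0.0, 0.001], [0.0, -0.312, 0.95, -0.142], [0.0, 0.0, 0.0, 1.0]]
-3.0 [ 0.45  0.34 -1.24  1.39  0.32  1.64  0.96]
-2.5 [ 0.44  0.33 -1.22  1.39  0.31  1.63  1.47]
-2.0 [ 0.44  0.33 -1.22  1.39  0.31  1.63  1.97]
-1.5 [ 0.44  0.33 -1.22  1.39  0.31  1.63  2.47]
-1.0 [-1.16  0.32  1.15  1.41 -0.29  1.6  -2.61]
-0.5 [ 0.46  0.34 -1.27  1.39  0.33  1.64 -2.84]
0.0 [ 0.47  0.35 -1.29  1.39  0.34  1.65 -2.35]
0.5 [ 0.44  0.33 -1.22  1.39  0.31  1.63 -1.81]
1.0 [ 0.44  0.33 -1.22  1.39  0.31  1.63 -1.31]
1.5 [ 0.45  0.34 -1.24  1.39  0.32  1.64 -0.82]
2.0 [ 0.45  0.34 -1.25  1.39  0.32  1.64 -0.33]
2.5 [ 0.45  0.34 -1.24  1.39  0.32  1.64  0.18]
3.0 [ 0.44  0.33 -1.23  1.39  0.31  1.63  0.68]
1.6417 [ 1.23  0.46 -0.24  0.86  0.11  1.83 -0.11]
```

Run:
```python
from h import *
ctrl.movep([0.49,0.13,0.42],quat(1.57))
print(get_state()["time"],np.round(get_state()["qpos"],2))
im,d=wgrab(); np.savez("/tmp/w1.npz",im=im,d=d,T=WT[0])
cv2.imwrite("pics/w1.png",cv2.resize(im,(800,600),interpolation=cv2.INTER_CUBIC))
for n in ("wedge","push_plate","short_foot"):
    for r in models.recognise("wrist",n)[:4]:
        u,v=map(int,r["point"]); print(n,round(r["p"],2),u,v,at_depth("wrist",[[u,v]],[d[v,u]])[0].round(3))
```

```text
4.2833 [ 0.47  0.37 -1.2   1.42  0.35  1.58 -0.7 ]
wedge 0.91 186 140 [0.35  0.133 0.008]
wedge 0.8 317 94 [0.598 0.217 0.01 ]
wedge 0.6 217 38 [0.417 0.312 0.005]
push_plate 0.78 181 142 [0.34  0.129 0.008]
push_plate 0.7 217 39 [0.418 0.31  0.008]
push_plate 0.68 316 96 [0.597 0.214 0.006]
push_plate 0.63 256 141 [0.485 0.131 0.008]
short_foot 0.9 276 278 [ 0.514 -0.024  0.229]
```

View pics/w1.png

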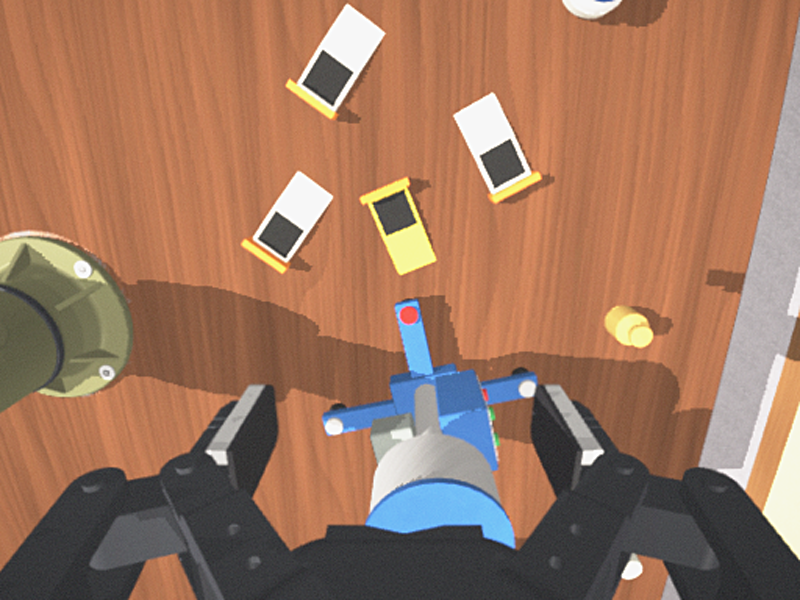

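Upright wrist view: the yellow wedge is at (400,225), with its tip at (415,270) pointing towards the red disc at (408,315). Its plate is at (385,190). The three white look-alikes are clear of the push path. Next I'll measure precisely.

```bash
cat >> h.py <<'E'
def measure(im):
    hsv=cv2.cvtColor(im,cv2.COLOR_BGR2HSV)
    H,S,V=cv2.split(hsv)
    def big(m,near=None):
        n,l,s,c=cv2.connectedComponentsWithStats(m.astype(np.uint8)); 
        k=1+np.argmax(s[1:,4]); return l==k,c[k],s[k,4]
    red=big(((H<6)|(H>174))&(S>180)&(V>120)&(np.arange(384)[:,None]>130))
    yel=big((H>=23)&(H<=34)&(S>100)&(V>140)&(np.arange(512)<370))
    return red,yel,(H,S,V)
E
python3 - <<'E'
from h import *
z=np.load("/tmp/w1.npz"); im,d=z["im"],z["d"]; WT[0]=z["T"]
red,yel,(H,S,V)=measure(im)
print("red",red[1],red[2],"dep",at_depth("wrist",[red[1]],[np.median(d[red[0]])]).round(4), at_z("wrist",[red[1]],0.041).round(4))
print("yel",yel[1],yel[2])
k=im.copy(); k[yel[0]]=(255,0,255); k[red[0]]=(255,255,0)
cv2.imwrite("pics/w1c.png",cv2.resize(k[100:230,200:330],(780,780),interpolation=cv2.INTER_NEAREST)[:600])
cv2.imwrite("pics/w1d.png",cv2.resize(im[100:230,200:330],(600,600),interpolation=cv2.INTER_CUBIC))
E
```

```text
red [262.71428571 197.42857143] 7 dep [[0.4979 0.0275 0.0429]] [[0.4979 0.0268 0.041 ]]
yel [252.35523114 135.43065693] 411
```

View pics/w1d.png

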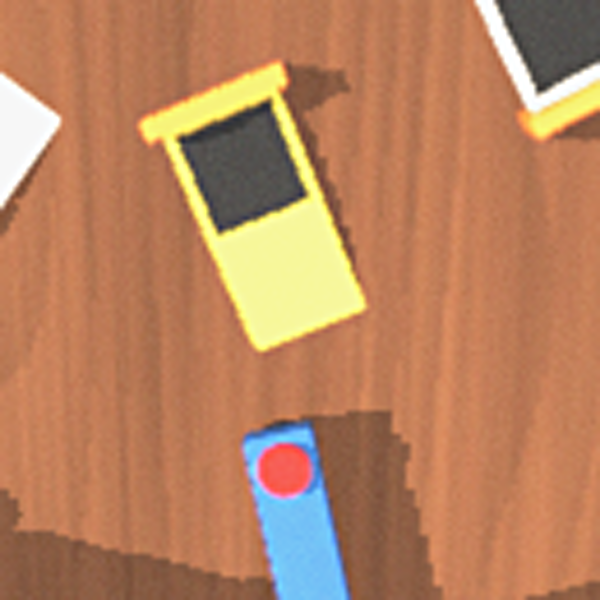

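Confirmed: a yellow body with a black tread and an orange plate. In the crop, the tip corners are (262,352) and (366,306), the plate ends (142,127) and (278,62), and the red disc (285,470).

Run:
```python
from h import *
z=np.load("/tmp/w1.npz"); WT[0]=z["T"]
f=lambda x,y:(200+(x+.5)*130/600-.5,100+(y+.5)*130/600-.5)
g=lambda pts,h: at_z("wrist",[f(*p) for p in pts],h)
tip=g([(262,352),(366,306)],.001); rb=g([(218,233),(305,195)],.008); pl=g([(142,124),(277,63)],.026)
disc=g([(285,470)],.040)[0]
for n,a in (("tip",tip),("rampedge",rb),("plate",pl)): print(n,a.round(4).tolist(),"w",np.linalg.norm(a[0]-a[1]).round(4),"mid",a.mean(0).round(4))
v=(tip.mean(0)-rb.mean(0))[:2]; print("len50",np.linalg.norm(v),np.degrees(np.arctan2(v[1],v[0])))
v2=(tip.mean(0)-pl.mean(0))[:2]; print("len110",np.linalg.norm(v2),np.degrees(np.arctan2(v2[1],v2[0])))
for a in (tip,rb,pl): w=(a[1]-a[0]); print("yaw",np.degrees(np.arctan2(w[1],w[0]))-90)
d800=[(334,427),(527,389),(408,315)]
P=at_z("wrist",[((x+.5)*.64-.5,(y+.5)*.64-.5) for x,y in d800],.046); print("discs",P.round(4).tolist(),disc)
m=P[:2].mean(0); a=(disc-m)[:2]; print("mid",m,"arm len",np.linalg.norm(a),np.degrees(np.arctan2(a[1],a[0])))
```

```text
tip [[0.4856, 0.0592, 0.001], [0.5309, 0.0797, 0.001]] w 0.0498 mid [0.5083 0.0695 0.001 ]
rampedge [[0.4674, 0.113, 0.008], [0.504, 0.1289, 0.008]] w 0.0399 mid [0.4857 0.121  0.008 ]
plate [[0.4385, 0.16, 0.026], [0.4923, 0.1834, 0.026]] w 0.0587 mid [0.4654 0.1717 0.026 ]
len50 0.05622922027372838 -66.32400616143336
len110 0.11082207532908316 -67.2374452357704
yaw -65.62574641842839
yaw -66.57425344070074
yaw -66.53616016054417
discs [[0.3947, -0.1399, 0.046], [0.6502, -0.0831, 0.046], [0.4945, 0.0205, 0.046]] [0.49533663 0.01821999 0.04      ]
mid [ 0.52242123 -0.11152749  0.046     ] arm len 0.13254427521503323 101.7910869180007
```

```bash
cat >> h.py <<'E'
A0=np.radians(-78.)
T78=np.array([np.cos(A0),np.sin(A0)]); N78=np.array([-T78[1],T78[0]])
def P(n,t,z): return [*(n*N78+t*T78),z]
Q=quat(A0+np.pi)
def F(): s=get_state(); return round(s["time"],2),np.round(s["contact_force"],1).tolist(),np.round(s["tcp_pos"],4).tolist()
E
python3 - <<'E'
from h import *
print(F()); ctrl.close_gripper()
ctrl.movep(P(.575,-.017,.12),Q); ctrl.movel(P(.575,-.017,.004),max_speed=.15); print(F())
ctrl.movel(P(.550,-.017,.004),max_speed=.06); print(F())
ctrl.movel(P(.5275,-.017,.004),max_speed=.04); print(F())
ctrl.movel(P(.545,-.017,.004),max_speed=.1)
ctrl.movel(P(.545,-.017,.15),max_speed=.25)
ctrl.movep([0.49,0.13,0.36],Q); print(F())
im,d=wgrab(); np.savez("/tmp/w2.npz",im=im,d=d,T=WT[0])
u=proj if 0 else None
cv2.imwrite("pics/w2.png",cv2.resize(im[60:300,150:390],(600,600),interpolation=cv2.INTER_CUBIC))
E
```

```text
(4.48, [-0.6, 0.4, -0.5], [0.4903, 0.1295, 0.4199])
(7.35, [0.2, 0.7, -0.5], [0.5594, 0.1366, 0.0049])
(7.92, [0.2, 0.1, -1.2], [0.5347, 0.1309, 0.0043])
(8.62, [0.5, 0.2, 0.2], [0.5126, 0.1263, 0.0041])
(10.54, [-0.0, -0.9, -0.6], [0.4901, 0.1289, 0.358])
```

View pics/w2.png

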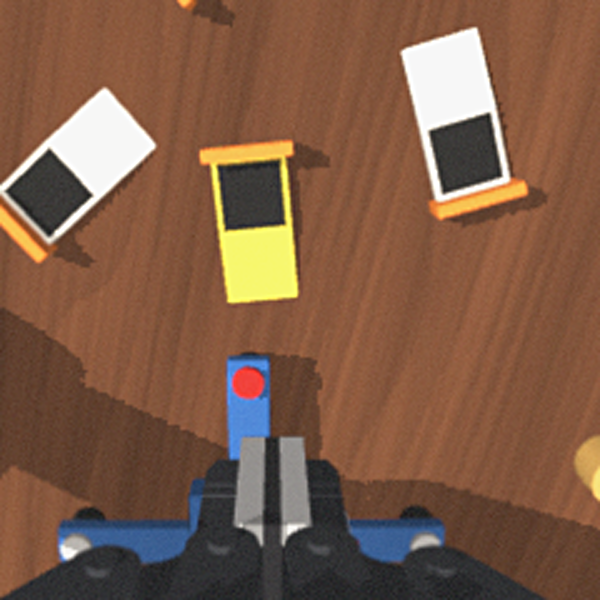

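The wedge is nearly aligned: tip corners (229,303) and (298,297), plate rear edge (201,152) to (291,142), disc (248,382).

```bash
cat >> h.py <<'E'
def rep(file,x0,y0,s,tip,pl,disc,zd=.040):
    WT[0]=np.load(file)["T"]
    g=lambda pts,h: at_z("wrist",[(x0+(x+.5)*s-.5,y0+(y+.5)*s-.5) for x,y in pts],h)[:,:2]
    nt=lambda p:np.round([p@N78*1000,p@T78*1000],1)
    a=g(tip,.001);b=g(pl,.026);c=g(disc,zd)
    for k in (a,b):
        w=k[1]-k[0]; print("nt",nt(k.mean(0)),"w",np.linalg.norm(w).round(4),"yaw",(np.degrees(np.arctan2(w[1],w[0]))-90).round(1))
    v=a.mean(0)-b.mean(0); print("len",np.linalg.norm(v).round(4),"yaw",np.degrees(np.arctan2(v[1],v[0])).round(1)); print("disc",nt(c[0]), [nt(x) for x in c[1:]])
E
python3 -c "
from h import *
rep('/tmp/w2.npz',150,60,.4,[(229,303),(298,297)],[(201,151),(292,142)],[(248,382),(75,547),(427,544)])
"
```

```text
nt [498.4  36.4] w 0.0503 yaw -72.9
nt [488.3 -73.5] w 0.0591 yaw -72.6
len 0.1104 yaw -72.7
disc [488.   84.5] [array([354.8, 220. ]), array([621.8, 216.9])]
```

Run:
```python
from h import *
ctrl.movep(P(.565,-.010,.10),Q); ctrl.movel(P(.555,-.010,.004),max_speed=.15)
ctrl.movel(P(.5212,-.010,.004),max_speed=.04); print(F())
ctrl.movel(P(.545,-.010,.004),max_speed=.1)
ctrl.movel(P(.545,-.010,.10),max_speed=.25)
ctrl.movep([0.49,0.13,0.36],Q); print(F())
im,d=wgrab(); np.savez("/tmp/w3.npz",im=im,d=d,T=WT[0])
cv2.imwrite("pics/w3.png",cv2.resize(im[90:240,190:340],(600,600),interpolation=cv2.INTER_CUBIC))
```

```text
(13.42, [0.6, 0.2, -0.2], [0.508, 0.1182, 0.004])
(15.37, [0.7, 0.1, -1.6], [0.4901, 0.1289, 0.3582])
```

View pics/w3.png

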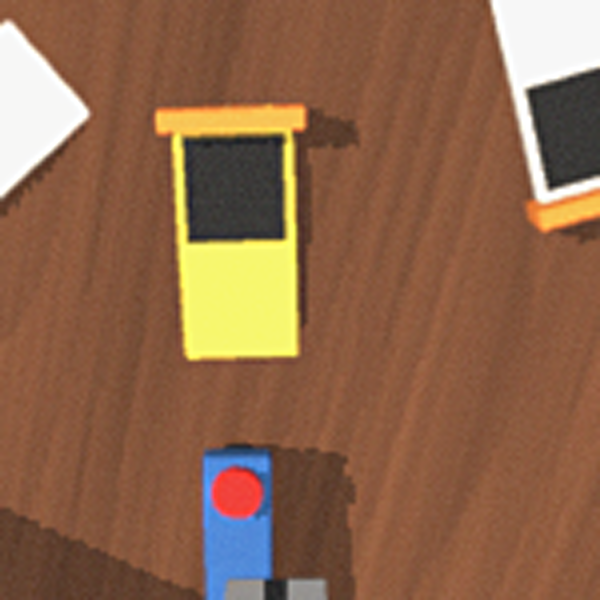

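The wedge is now in line with the arm: tip (185,359) to (299,357), plate rear edge (156,110) to (306,106), disc (238,492).

```bash
python3 -c "
from h import *
rep('/tmp/w3.npz',190,90,.25,[(185,359),(299,357)],[(156,109),(306,105)],[(238,492)])
"
```

```text
nt [489.5  35.3] w 0.0517 yaw -77.0
nt [486.9 -76.6] w 0.0605 yaw -76.6
len 0.1119 yaw -76.7
disc [488.4  84.8] []
```

Run:
```python
from h import *
n=.4882
ctrl.movep(P(n,-.103,.08),Q); ctrl.movel(P(n,-.103,.006),max_speed=.12)
ctrl.movel(P(n,-.055,.006),max_speed=.06); print(F())
for t in np.arange(-.043,.013,.008):
    ctrl.movel(P(n,t,.006),max_speed=.04); print(round(t,3),F())
    if np.linalg.norm(get_state()["contact_force"])>35: break
im,d=wgrab(); np.savez("/tmp/w4.npz",im=im,d=d,T=WT[0])
im2,d2=vision.grab_frame("scene")
a=cv2.resize(im,(512,384)); b=cv2.resize(im2[160:280,180:340],(512,384),interpolation=cv2.INTER_CUBIC)
cv2.imwrite("pics/p4.png",cv2.resize(np.vstack([a,b]),(400,600)))
```

```text
(18.25, [-0.2, 0.7, 0.6], [0.466, 0.1554, 0.006])
-0.043 (18.7, [0.2, 0.2, -0.0], [0.4686, 0.1431, 0.0059])
-0.035 (19.05, [-1.1, 5.3, 0.1], [0.4704, 0.1371, 0.0062])
-0.027 (19.4, [-0.7, 4.7, 0.7], [0.472, 0.1291, 0.0062])
-0.019 (19.75, [-1.4, 4.7, 0.6], [0.4737, 0.1207, 0.0061])
-0.011 (20.1, [0.2, 4.0, 1.3], [0.4754, 0.1124, 0.0061])
-0.003 (20.45, [-0.1, 4.8, 2.6], [0.477, 0.1046, 0.0061])
0.005 (20.8, [-0.7, 4.6, 2.6], [0.4786, 0.0967, 0.0061])
```

View pics/p4.png

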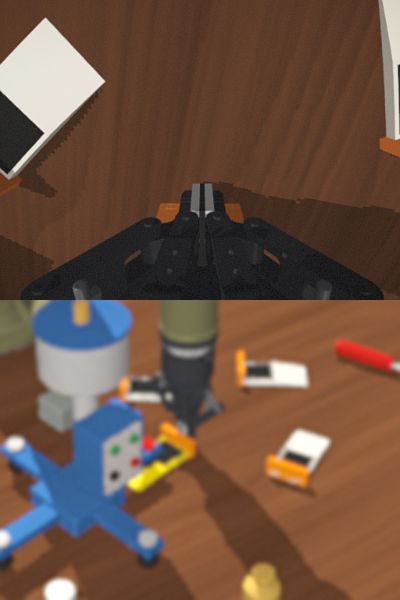

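The tip met the foot at about the predicted spot, and the push force is a steady 5 N. I'll continue to mid-tread, back away and look.

Run:
```python
from h import *
n=.4882
for t in (.012,.020,.028,.0355):
    ctrl.movel(P(n,t,.006),max_speed=.04); print(round(t,3),F())
    if np.linalg.norm(get_state()["contact_force"])>35: break
ctrl.movel(P(n,-.04,.006),max_speed=.08); print(F())
ctrl.movel(P(n,-.04,.10),max_speed=.2)
ctrl.movep([0.49,0.13,0.36],Q); print(F())
im,d=wgrab(); np.savez("/tmp/w5.npz",im=im,d=d,T=WT[0])
cv2.imwrite("pics/w5.png",cv2.resize(im[110:310,160:360],(600,600),interpolation=cv2.INTER_CUBIC))
```

```text
0.012 (21.23, [0.3, 4.6, 2.8], [0.48, 0.0901, 0.0061])
0.02 (21.57, [-0.5, 7.8, 1.8], [0.4816, 0.0834, 0.0061])
0.028 (21.93, [-0.8, 9.4, 1.9], [0.4832, 0.0759, 0.0061])
0.035 (22.27, [-1.4, 9.5, 2.0], [0.4847, 0.0687, 0.0061])
(23.36, [-0.1, -0.6, 0.3], [0.4693, 0.1399, 0.0059])
(24.99, [1.2, 0.5, -0.7], [0.4898, 0.1292, 0.3581])
```

View pics/w5.png

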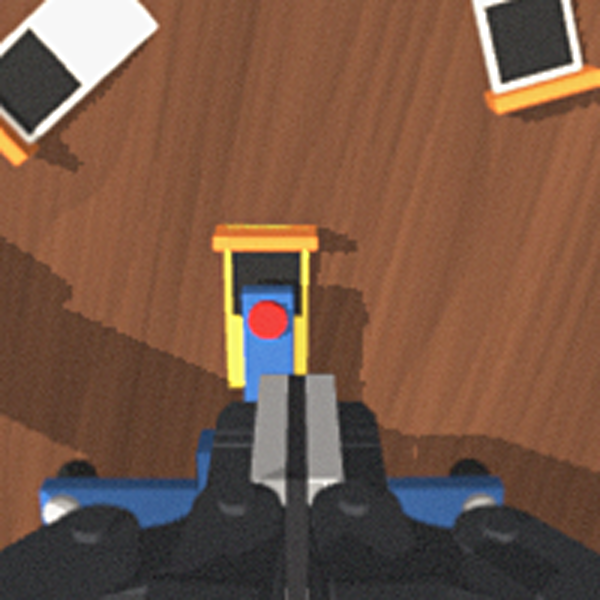

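```bash
python3 -c "
from h import *
rep('/tmp/w5.npz',160,110,1/3,[(230,387),(304,387)],[(213,229),(318,226)],[(268,320),(62,508),(481,506)],.046)
im=vision.grab_frame('side')[0]
old=np.load('/tmp/side.npz')['im']
a=cv2.resize(old[160:300,170:310],(400,400),interpolation=cv2.INTER_CUBIC);b=cv2.resize(im[160:300,170:310],(400,400),interpolation=cv2.INTER_CUBIC)
cv2.imwrite('pics/s6.png',np.hstack([a,b]))
# disc heights + tilt from wrist depth
z=np.load('/tmp/w5.npz');d=z['d']
f=lambda p:[160+p[0]/3,110+p[1]/3]
for p in [(268,320),(268,345),(258,300),(70,490),(470,490)]:
    u,v=map(int,f(p)); print(p,at_depth('wrist',[[u,v]],[np.median(d[v-1:v+2,u-1:u+2])])[0].round(4))
z=np.load('/tmp/w3.npz');d=z['d'];WT[0]=z['T']
for p in [(238,492),(238,540)]:
    u,v=int(190+p[0]/4),int(90+p[1]/4); print('before',p,at_depth('wrist',[[u,v]],[np.median(d[v-1:v+2,u-1:u+2])])[0].round(4))
"
```

```text
nt [485.3 155. ] w 0.048 yaw -77.9
nt [486.6  39.4] w 0.0607 yaw -76.3
len 0.1156 yaw -78.6
disc [488.2  88.8] [array([357.8, 216.5]), array([619.5, 214.5])]
(268, 320) [0.4956 0.0175 0.0513]
(268, 345) [ 0.4992 -0.0018  0.045 ]
(258, 300) [0.4886 0.0251 0.046 ]
(70, 490) [ 0.3981 -0.1244  0.0443]
(470, 490) [ 0.6403 -0.0718  0.0452]
before (238, 492) [0.4951 0.0192 0.0432]
before (238, 540) [ 0.4999 -0.0052  0.0383]
```

View pics/s6.png

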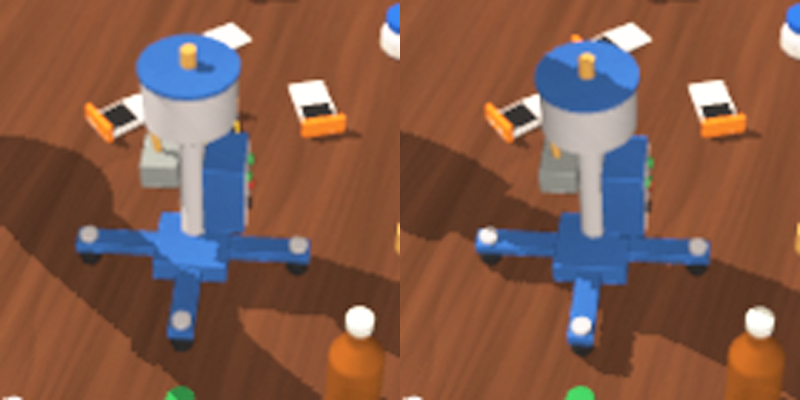

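```bash
python3 -c "
from h import *
ctrl.pause(0.5); print(F()); ticket.close_job()"
```

```text
(25.59, [0.4, 0.2, 0.7], [0.49, 0.13, 0.36])
the job is handed in; nothing more can be done
```

The yellow wedge is under the short foot, the stand reads level, and the job is handed in at 25.6 s. I didn't check for rocking directly, because that would have meant touching the stand.

**How it went:** the wedge started about 33 mm to the side of the foot and 11° off the arm's direction. I used two short fingertip pushes on its side to line it up. Then I pushed the orange plate straight in with at most about 10 N and backed off to 0.36 m above the table.

**Last checks:**
- **Foot position:** the foot sits at about wedge x = -11 mm and about 2 mm off the wedge's centreline. That is on the tread, roughly 20 mm short of the plate.
- **Level:** the short arm's top rose from about 38 to 45–46 mm, and the side arms read 44–45 mm. The side view shows the stand upright, with the foot opposite the short one lowered.
- **Stand shift:** the red disc stayed in line with the wedge path. The side discs' measured positions differ by about 3 mm from before the push, which is close to the camera error, so I can't rule out a small shift.
- **Disagreement:** the two ways of measuring the wedge differed, giving a length of 115.6 mm instead of 110 mm. Its x position is therefore uncertain by about 3 mm, still well within the tread.
- **Bystanders:** I saw no contact with them, and the push path stayed clear of them. I didn't measure each one again at the end.

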